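# Tighten the ion-source lock ring with a pin spanner

### The job

Take the pin spanner from its stand, set both its prongs fully down in a pair of the ion source's lock ring holes, and tighten the ring clockwise (seen from above) with the spanner until it is fully home. Do it in two or more bites: part way round let go for a moment, leaving the spanner standing in the holes, then take a fresh grip of it and carry on. Finally stand the spanner back upright on its stand; never push the housing or its ring with the fingers, and leave everything else where it is.

Things in the scene. Friction and masses are not known exactly. Their poses are not given: they have to be found in the camera images.
- spanner: loose T-shaped two-prong pin spanner, about 0.32 kg. Origin: centre of the underside of its round steel disc (72 mm across, 8 mm thick), z up along its axis. Above the disc: an 18 mm stem with a dark cross bar (10 mm thick, 110 mm long, along x, its axis 28 mm above the origin), then an orange grip head. It starts upright on its stand.
- spanner_head (a point): centre of the spanner's orange square grip head, 57 mm above the spanner's origin, on its axis. The head is 28 x 28 mm with flats facing the spanner's x and y, and 38 mm tall (38 to 76 mm above the origin). It can be gripped across either pair of flats.
- prong_tips (a point): midpoint between the tips of the spanner's two prongs, 8 mm below the spanner's origin. The prongs are round, 6 mm in diameter with slightly tapered tips, stick down 8 mm from the disc and stand 24 mm either side of the axis along the spanner's x (48 mm apart).
- stand: fixed spanner stand: blue upright collar on a black 104 x 104 x 4 mm foot. Origin: underside centre. The collar is 88 mm outside with an open 62 mm bore, its flat rim 20 mm above the bench. The spanner's disc rests on the rim, prongs hanging in the bore, at any yaw; the spanner's origin is then 20 mm above the stand's origin.
- source: fixed ion-source housing on the bench: 120 x 120 mm grey foot, steel block 58 mm high, on top a round collar carrying the lock ring; a 44 mm snout reaches 96 mm from its axis to its +y, two small brass ports 64 mm to its -y. Origin: underside centre. The direction in which the ring's holes lie differs from start to start and no pose or joint value tells it: see it or feel for it.
- seat (a point): centre of the lock ring's upper face, 80 mm above the bench, z up; fixed to the housing, does not turn with the ring. Aluminium ring, 84 mm outside, 10 mm thick, four square 9 x 9 mm holes 10 mm deep, a quarter turn apart, centres 24 mm from the axis. Prongs fully in an opposite pair: the spanner's origin is here, its disc flat on the ring; prongs only standing on the face: 8 mm higher.
- lock_ring (a joint): turn of the lock ring, rad: 0 at its loose stop, grows clockwise seen from above (tightening), firm stop at 3.05 = fully home. It starts between 0 and 0.2, cannot turn back past 0, turns against a steady friction of about 0.25 N m and stays where it is left.
- spare_ring: loose plain brass spare ring, 60 mm outside, 36 mm bore, 10 mm high; bystander. Origin at its underside.
- screwdriver: red-handled screwdriver lying on the bench; bystander.
- amber_bottle: closed amber bottle, 64 mm across, 130 mm tall; bystander. Origin at its underside.
- white_jar: closed white jar with blue cap, 60 mm across, 60 mm tall; bystander. Origin at its underside.
- beaker: glass beaker, 66 mm across, 80 mm tall; bystander. Origin at its underside.
- open_wrench: steel open-ended wrench lying on the bench; bystander.
- vial_rack: blue block 70 x 160 x 35 mm holding ten small vials (58 mm high in all); bystander. Origin at its underside.
There are look-alikes about, which are no part of the job. Leave any red look-alike of the source alone.

How it is judged:
On the way, in this order (a step that is already met when the one before it is completed fails the run):
1. both prongs are down in the ring's holes, the spanner's disc flat on the ring, before the ring is tightened (z of spanner in the frame of seat between -0.004 and 0.003 m and horizontal distance between spanner and seat below 0.005 m and angle between spanner's own z axis and vertical below 0.08 rad and value of joint lock_ring below 0.5 rad), for 0.1 s.
2. part way round (ring between 0.5 and 2.8 rad) the spanner is let go, standing with its prongs fully in the holes (z of spanner in the frame of seat between -0.004 and 0.003 m and horizontal distance between spanner and seat below 0.005 m and angle between spanner's own z axis and vertical below 0.08 rad and contact force between the fingers and spanner below 0.05 N and value of joint lock_ring between 0.5 and 2.8 rad), for 0.2 s.
3. the ring is turned home (over 2.95 rad) with the spanner still down in its holes (z of spanner in the frame of seat between -0.004 and 0.003 m and horizontal distance between spanner and seat below 0.005 m and angle between spanner's own z axis and vertical below 0.08 rad and value of joint lock_ring above 2.95 rad), for 0.1 s.
At the end, for the whole second after the job is handed in: The lock ring reads over 2.93 rad (stop at 3.05), and the spanner stands released and at rest on its stand: axis within 8 mm of the stand's, disc on the rim (origin 16 to 23 mm above the stand's origin), upright within 0.08 rad (value of joint lock_ring above 2.93 rad and horizontal distance between spanner and stand below 0.008 m and z of spanner in the frame of stand between 0.016 and 0.023 m and angle between spanner's own z axis and vertical below 0.08 rad and linear speed of spanner below 0.02 m/s and contact force between the fingers and spanner below 0.05 N); the robot touches nothing.
It fails at once if the fingers push the housing or its ring with over 5 N (contact force between the fingers and source above 5 N).
It fails at once if a bystander is moved by more than 20 mm (distance of any of spare_ring, screwdriver, amber_bottle, white_jar, beaker, open_wrench, vial_rack from where it was at the start of the episode above 0.02 m).
It also fails if it takes over 69 s, if anything falls off the work surface, if the arm or the gripper's body presses on something with over 40 N, if the wrist force passes 120 N, or if a joint passes its speed limit or range.

### The arm

A 6-joint arm with a two-finger parallel gripper is mounted at the origin on the work surface. World frame = base frame: x ahead of the robot, y to its left, z up, the work surface at z = 0. Lengths are in m, angles in rad, forces in N, time in s.
With the tool pointing down it reaches from about 0.225 to 0.875 m from the base axis. Payload 3.4 kg.
Tool frame: the origin (TCP) lies at the very end of the fingers, on their centre line; the grasp point (between the pads) lies 19 mm behind it (grip_depth is the distance from the TCP to the grasp point, in m); x points along the fingers, z is the direction in which the jaws open and shut, and the axes are right-handed (so a half turn about x gives the same grasp; the last joint's range is limited). The gripper opens to 85 mm and grips with 20 to 120 N. Pads are 22 mm wide; open, the fingers measure 114 mm over their backs; the gripper's body (76 mm by 85 mm) begins 54 mm behind the grasp point. The pads swing forward as they close: fully open they stand 13 mm farther back than shut.
Start: joints at [1.049, 0.276, 1.505, -0, 1.361, -0.121], TCP at [0.224, 0.529, 0.231] pointing down, gripper open.
Joint ranges: [-2.89, 2.89], [-0.75, 2.08], [0.22, 2.7], [-1.18, 4.32], [0.11, 2.71], [-2.7, 2.7]. Speed limits (rad/s): [2.57, 2.57, 3.14, 3.14, 3.14, 3.14].

### API

Orientations are given as a unit quaternion [w, x, y, z].
In Python, from rig import get_state, get_image, sign_off, grip_depth gives the robot as it stands. The module is installed in compiled form; this text tells all that it offers.
- The arm moves only by the tool arm_command, never from a script. Its argument "series" is a list of rows, each an object with "dp": the shift along the tool's x, y, z scaled (see below), a list of three; "angular": the turn, a rotation vector about the tool's x, y, z scaled (see below), a list of three; "gripper": the finger opening in mm, from 0 to 85.4. A call has exactly 8 rows; each row shifts and turns the pose as measured when the row begins, along the tool's axes as they then stand; what a row does not reach is not made up. The controller multiplies each number of a shift by 0.12 m and each number of a turn by 90 degrees. A row lasts 1/8 s, in which the tool goes at most 62.5 mm and 10.7 degrees, less where a joint would pass 70% of its speed; a pose out of reach is approached as far as the arm can. A call with a number of a shift or a turn outside -1 to 1 is refused whole. A call with a gripper value outside its range is refused whole. The fingers move at their own pace and stop on an object; "grip_force" is the grip in N (left out, the last holds). Time passes only in rows, so rows that do not move let the fingers close, or fill a call up. It gives the time, the measured TCP pose, the force and the opening at its end, in the units of the state.
- get_state(): the state, without advancing time (a new reading comes with each control period).
- get_image(name): name is "scene" or "top"; returns a dict with "image" (400x640x3 uint8, blue, green, red), "depth" (400x640 float32, m along the optical axis (not along the pixel's ray), 0 where there is no reading), "mtx" (3x3 intrinsics, pixels), "view" (4x4, takes a point from world to camera coordinates). Camera axes: x right, y up, looking along -z (the intrinsics and any distortion apply to the point x, -y, -z); pixel columns grow to the right and rows downward; lengths in m; the calibration is good to about 2 mm. A picture is of the moment at which its call begins.
- sign_off(): hands the job in, once; it reports no verdict.
The state is a dict: "clock": time; "qpos": joint angles; "qd": joint speeds; "effort": joint torques, N m; "position": TCP position; "ee_rot": TCP orientation; "contact_force": force on the tool from outside, world axes, zero at the start; "moment": the same for the moment, N m; "width": finger opening in m.
Only numpy, scipy, OpenCV 4.12 (cv2) and the standard library are available. Lean on these libraries where they do the work, as an engineer would, in place of code of your own. Each camera call takes 0.05 s, during which the arm holds its last target. There are 200 camera calls.

## Working session

There is one attempt and no reset: what is moved stays moved. The work goes in short steps, Python scripts to look and compute and a tool call to move; the robot and the scene stay as the last step left them, time stands still between calls to the robot, and variables do not carry over. Pictures are saved under pics/ and viewed, about 8 in all and at most 12, crops included, and the job is handed in when it is done.

Besides the shell and the picture viewer there is one more tool, called after "Call:" by a JSON object that holds its "api" and its "payload", one argument or row to a line. arm_command: Moves the arm, as the interface text tells. Its arguments: {"type":"object","properties":{"series":{"type":"array","items":{"type":"object","properties":{"dp":{"type":"array","items":{"type":"number"}},"angular":{"type":"array","items":{"type":"number"}},"gripper":{"type":"number"}}}},"grip_force":{"type":"number"}},"required":["series"]}

```bash
mkdir -p pics; cat > h.py <<'E'
import numpy as np, cv2
from rig import *
def grab(name,fn=None):
    d=get_image(name)
    if fn: cv2.imwrite('pics/'+fn,d['image'])
    return d
def pts(d):
    "world xyz per pixel from depth"
    z=d['depth']; K=d['mtx']; h,w=z.shape
    u,v=np.meshgrid(np.arange(w),np.arange(h))
    P=np.stack([(u-K[0,2])/K[0,0]*z,-(v-K[1,2])/K[1,1]*z,-z,np.ones_like(z)],-1)
    return (P@np.linalg.inv(d['view']).T)[...,:3]
def ray(d,u,v,h):
    "pixel -> world at height h"
    K=d['mtx']; T=np.linalg.inv(d['view'])
    r=T[:3,:3]@np.array([(u-K[0,2])/K[0,0],-(v-K[1,2])/K[1,1],-1]); o=T[:3,3]
    return o+r*(h-o[2])/r[2]
E
python3 - <<'E'
from h import *
a=grab('top','top0.png'); b=grab('scene','scene0.png')
np.set_printoptions(precision=4,suppress=True)
for d in(a,b): print(d['mtx'],np.linalg.inv(d['view']))
print(get_state(), grip_depth)
E
```

```text
[[393.3891   0.     310.6713]
 [  0.     393.3891 195.3566]
 [  0.       0.       1.    ]] [[ 0.0028  0.9936 -0.1125  0.3496]
 [-1.      0.0034  0.0052 -0.0046]
 [ 0.0055  0.1125  0.9936  1.4963]
 [ 0.      0.      0.      1.    ]]
[[480.1375   0.     315.4014]
 [  0.     480.1375 195.5868]
 [  0.       0.       1.    ]] [[-0.6649 -0.6345  0.3941  1.0471]
 [ 0.7468 -0.5554  0.3659  0.5124]
 [-0.0133  0.5376  0.8431  1.22  ]
 [ 0.      0.      0.      1.    ]]
{'clock': 0.1, 'qpos': array([ 1.049 ,  0.2766,  1.506 ,  0.    ,  1.3607, -0.121 ]), 'qd': array([ 0.0004, -0.0024, -0.0027,  0.0001,  0.0018, -0.0003]), 'effort': array([  0.002 , -41.7697, -24.6405,  -0.0002,   0.0058,   0.    ]), 'position': array([0.2241, 0.529 , 0.2305]), 'ee_rot': array([ 0.589 , -0.3907,  0.5901,  0.3902]), 'contact_force': array([-0.9318, -0.6676, -0.42  ]), 'moment': array([-0.0179,  0.0311,  0.0045]), 'width': 0.08569437779498304} 0.0187
```

View pics/top0.png

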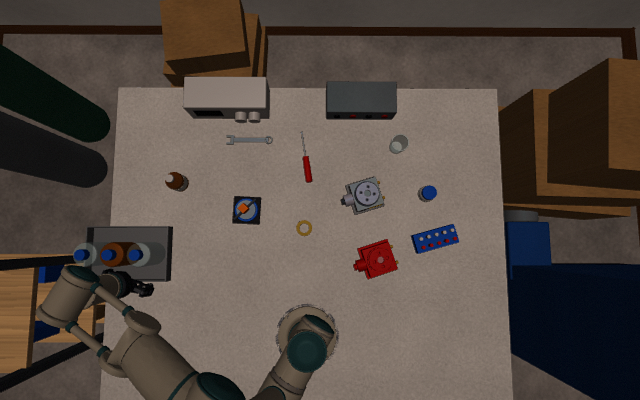

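View pics/scene0.png

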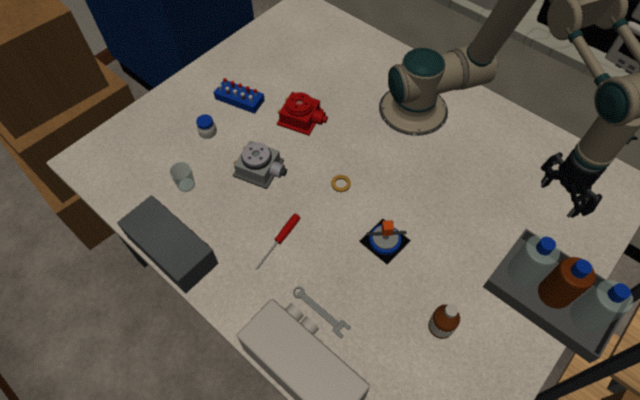

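Top view: the spanner on its stand is at about (246,209), the grey source at (366,195), and the red look-alike at (376,259). In the scene view, the spanner is at (387,236) and the source at (258,160).

```bash
python3 - <<'E'
from h import *
np.set_printoptions(precision=4,suppress=True)
a=grab('top');b=grab('scene')
tiles=[]
for d,cs in((a,[(246,209),(366,195)]),(b,[(387,238),(258,160)])):
    im=d['image'];P=pts(d);hsv=cv2.cvtColor(im,cv2.COLOR_BGR2HSV)
    for (u,v) in cs:
        tiles.append(cv2.resize(im[v-25:v+25,u-33:u+33],None,fx=6,fy=6,interpolation=cv2.INTER_CUBIC))
    # orange head
    u,v=cs[0]; s=np.zeros(im.shape[:2],bool); s[v-30:v+30,u-35:u+35]=1
    m=s&(hsv[...,0]<16)&(hsv[...,1]>150)&(hsv[...,2]>90)
    z=P[...,2]
    top=m&(z>0.088)
    print('head',m.sum(),top.sum(),P[top].mean(0),np.median(z[top]), P[m].max(0))
    if top.sum()>4:
        vv,uu=np.nonzero(top); print(ray(d,uu.mean(),vv.mean(),0.096), cv2.minAreaRect(np.array([ray(d,x,y,.096)[:2]*1000 for x,y in zip(uu,vv)],np.float32)))
    blue=s&(hsv[...,0]>100)&(hsv[...,0]<130)&(hsv[...,1]>120)&(hsv[...,2]>60); print('blue',blue.sum(),P[blue].mean(0))
    blk=s&(hsv[...,2]<45)&(z<.012); q=P[blk][:,:2]*1000; print('foot',cv2.minAreaRect(q.astype(np.float32)))
    u,v=cs[1]; s[:]=0; s[v-25:v+25,u-30:u+30]=1
    r=s&(abs(z-.08)<.006); print('ring',r.sum(),cv2.minEnclosingCircle((P[r][:,:2]*1000).astype(np.float32)),P[r].mean(0))
    dk=r&(hsv[...,2]<70)
    n,l,st,c=cv2.connectedComponentsWithStats((s&(hsv[...,2]<80)).astype(np.uint8))
    for i in range(1,n): 
        if st[i,4]<60: print('dark',st[i,4],c[i],ray(d,*c[i],.08)[:2])
top=np.vstack([np.hstack(tiles[:2]),np.hstack(tiles[2:])]); cv2.imwrite('pics/crop.png',top)
E
```

```text
head 59 59 [0.4635 0.2312 0.0954] 0.0952615532561345 [0.4801 0.2477 0.1038]
[0.4634 0.2311 0.096 ] ((463.73394775390625, 231.120849609375), (25.530986785888672, 25.018186569213867), 45.65794372558594)
blue 117 [0.46   0.2283 0.0198]
foot ((463.3196105957031, 231.2820281982422), (101.2933349609375, 102.44888305664062), 88.49859619140625)
ring 335 ((519.7672119140625, -214.33201599121094), 44.81636047363281) [ 0.5192 -0.2162  0.0794]
dark 10 [368.7 178. ] [ 0.5743 -0.2233]
dark 2 [353.  182.5] [ 0.5576 -0.1659]
dark 2 [355.5 182. ] [ 0.5594 -0.175 ]
dark 1 [379. 183.] [ 0.5561 -0.2605]
dark 40 [348.5 189.5] [ 0.5318 -0.1493]
dark 6 [367.5 186. ] [ 0.5449 -0.2185]
dark 6 [360.5 192. ] [ 0.5228 -0.1928]
dark 7 [369.     191.4286] [ 0.525  -0.2237]
dark 7 [374.     193.2857] [ 0.5183 -0.2418]
dark 1 [381. 194.] [ 0.5158 -0.2671]
dark 1 [382. 197.] [ 0.5048 -0.2706]
dark 1 [353. 199.] [ 0.4972 -0.1653]
dark 6 [366.5 199. ] [ 0.4974 -0.2142]
dark 2 [383.  199.5] [ 0.4957 -0.274 ]
head 100 100 [0.4656 0.2325 0.0967] 0.09716498603316226 [0.4819 0.2501 0.1023]
[0.4652 0.2323 0.096 ] ((465.0705871582031, 232.57838439941406), (27.357717514038086, 26.74117088317871), 41.25129318237305)
blue 183 [0.4799 0.243  0.0203]
foot ((463.53643798828125, 232.01553344726562), (100.8878173828125, 105.36019897460938), 88.2127914428711)
ring 479 ((521.1677856445312, -216.2985382080078), 44.607357025146484) [ 0.5216 -0.2145  0.0804]
dark 4 [250.5 148.5] [ 0.5173 -0.2413]
dark 3 [261.6667 148.6667] [ 0.4956 -0.2154]
dark 6 [253.8333 151.8333] [ 0.5196 -0.2246]
dark 53 [277.9811 158.9623] [ 0.4911 -0.1515]
dark 4 [249.5 157.5] [ 0.5429 -0.2192]
dark 3 [260.3333 157.6667] [ 0.5222 -0.1944]
```

View pics/crop.png

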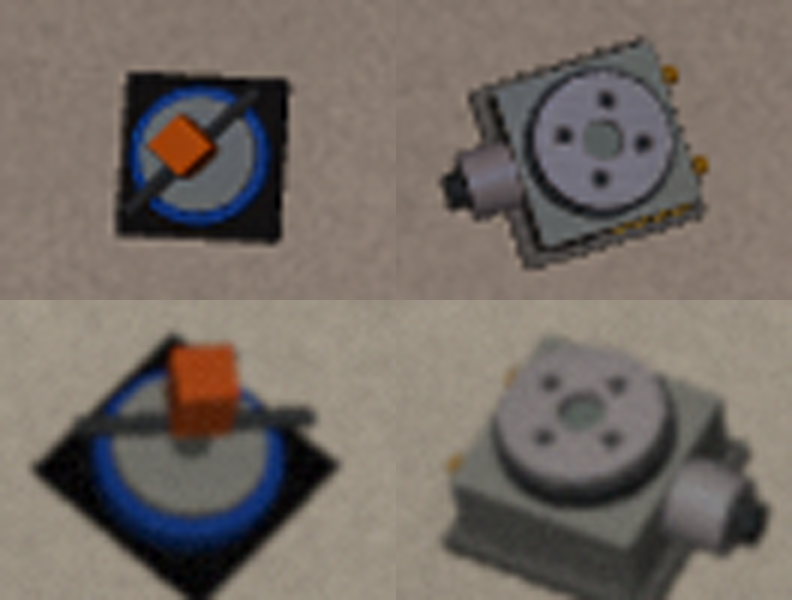

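The crops show the cross bar running at about -46.5° in world yaw. The four holes lie at about -5.3° (mod 90°), and the ring centre is near (0.520, -0.217). I'll move over the spanner, at about (0.464, 0.2317).

Call:
{"api": "arm_command", "payload": {
  "series": [
    {"dp": [0,-0.35,-0.19],"angular": [0,0,0],"gripper": 85},
    {"dp": [0,-0.35,-0.19],"angular": [0,0,0],"gripper": 85},
    {"dp": [0,-0.35,-0.19],"angular": [0,0,0],"gripper": 85},
    {"dp": [0,-0.35,-0.19],"angular": [0,0,0],"gripper": 85},
    {"dp": [0,-0.35,-0.19],"angular": [0,0,0],"gripper": 85},
    {"dp": [0,-0.35,-0.19],"angular": [0,0,0],"gripper": 85},
    {"dp": [0,-0.35,-0.19],"angular": [0,0,0],"gripper": 85},
    {"dp": [0,-0.35,-0.19],"angular": [0,0,0],"gripper": 85}
  ]
}}

```text
clock: 1.2
position: [0.4679, 0.2246, 0.2292]
ee_rot: [0.588, -0.393, 0.588, 0.393]
contact_force: [1.1, 0.3, -0.7]
width: 0.085
```

Call:
{"api": "arm_command", "payload": {
  "series": [
    {"dp": [0,0,0],"angular": [-0.107,0,0],"gripper": 85},
    {"dp": [0,0,0],"angular": [-0.107,0,0],"gripper": 85},
    {"dp": [0,0,0],"angular": [-0.107,0,0],"gripper": 85},
    {"dp": [0,0,0],"angular": [-0.107,0,0],"gripper": 85},
    {"dp": [0,0,0],"angular": [-0.107,0,0],"gripper": 85},
    {"dp": [0,0,0],"angular": [-0.107,0,0],"gripper": 85},
    {"dp": [0,0,0],"angular": [-0.107,0,0],"gripper": 85},
    {"dp": [0,0,0],"angular": [0,0,0],"gripper": 85}
  ]
}}

```text
clock: 2.2
position: [0.4697, 0.22, 0.2273]
ee_rot: [0.26, -0.656, 0.263, 0.658]
contact_force: [-0.5, 0.8, 0.3]
width: 0.0849
```

```bash
cat >> h.py <<'E'
from scipy.spatial.transform import Rotation as Ro
def plan(x,y,z,yaw):
    "total dp (units) and angular (units) from now to a tool-down pose"
    s=get_state(); R=Ro.from_quat(np.roll(s['ee_rot'],-1)); p=s['position']
    t=np.radians(yaw); zz=np.array([np.cos(t),np.sin(t),0]); xx=np.array([0,0,-1.])
    G=Ro.from_matrix(np.stack([xx,np.cross(zz,xx),zz],1))
    cz=R.as_matrix()
    print('clk %.2f'%s['clock'],'pos',p.round(4),'yaw %.2f'%np.degrees(np.arctan2(cz[1,2],cz[0,2])),'down',cz[:,0].round(3),'F',s['contact_force'].round(2),'M',s['moment'].round(3),'w %.4f'%s['width'],'q6 %.2f'%s['qpos'][5])
    print('dp',(R.inv().apply(np.array([x,y,z])-p)/.12).round(3),'ang',((R.inv()*G).as_rotvec()/(np.pi/2)).round(4))
E
python3 -c "
from h import *
plan(.464,.2317,.062,133.5)"
```

```text
clk 2.20 pos [0.4697 0.22   0.2273] yaw 136.56 down [-0.004 -0.002 -1.   ] F [-0.5   0.84  0.35] M [ 0.023  0.005 -0.001] w 0.0849 q6 -2.08
dp [ 1.378 -0.044  0.1  ] ang [ 0.034   0.0007 -0.0028]
```

Call:
{"api": "arm_command", "payload": {
  "series": [
    {"dp": [0.2,-0.044,0.1],"angular": [0.034,0,-0.003],"gripper": 85},
    {"dp": [0.3,0,0],"angular": [0,0,0],"gripper": 85},
    {"dp": [0.3,0,0],"angular": [0,0,0],"gripper": 85},
    {"dp": [0.2,0,0],"angular": [0,0,0],"gripper": 85},
    {"dp": [0.1,0,0],"angular": [0,0,0],"gripper": 85},
    {"dp": [0,0,0],"angular": [0,0,0],"gripper": 85},
    {"dp": [0,0,0],"angular": [0,0,0],"gripper": 85},
    {"dp": [0,0,0],"angular": [0,0,0],"gripper": 85}
  ]
}}

```text
clock: 3.2
position: [0.4673, 0.2335, 0.0945]
ee_rot: [-0.287, 0.649, -0.283, -0.645]
contact_force: [-0.4, 0.3, -0.5]
width: 0.085
```

```bash
python3 -c "
from h import *
plan(.464,.2317,.062,133.5)"
```

```text
clk 3.20 pos [0.4673 0.2335 0.0945] yaw 132.39 down [ 0.006  0.003 -1.   ] F [-0.36  0.33 -0.46] M [-0.007  0.033 -0.002] w 0.0850 q6 -1.98
dp [0.27  0.032 0.008] ang [-0.0123 -0.0012  0.0045]
```

Call:
{"api": "arm_command", "payload": {
  "series": [
    {"dp": [0.05,0.032,0.008],"angular": [-0.012,-0.001,0.004],"gripper": 85},
    {"dp": [0.1,0,0],"angular": [0,0,0],"gripper": 85},
    {"dp": [0.09,0,0],"angular": [0,0,0],"gripper": 85},
    {"dp": [0.03,0,0],"angular": [0,0,0],"gripper": 60},
    {"dp": [0,0,0],"angular": [0,0,0],"gripper": 40},
    {"dp": [0,0,0],"angular": [0,0,0],"gripper": 20},
    {"dp": [0,0,0],"angular": [0,0,0],"gripper": 20},
    {"dp": [0,0,0],"angular": [0,0,0],"gripper": 20}
  ],
  "grip_force": 20
}}

```text
clock: 4.2
position: [0.4642, 0.2316, 0.0605]
ee_rot: [-0.279, 0.65, -0.279, -0.649]
contact_force: [-0.0, -0.8, -2.3]
width: 0.0275
```

```bash
python3 -c "
from h import *
plan(.464,.2317,.062,133.5)"
```

```text
clk 4.20 pos [0.4642 0.2316 0.0605] yaw 133.52 down [ 0.002  0.001 -1.   ] F [-0.01 -0.81 -2.35] M [ 0.026 -0.046 -0.005] w 0.0275 q6 -2.00
dp [-0.013  0.001  0.001] ang [ 0.0003 -0.0006  0.0011]
```

Call:
{"api": "arm_command", "payload": {
  "series": [
    {"dp": [0,0,0],"angular": [0,0,0],"gripper": 85},
    {"dp": [-0.05,0,0],"angular": [0,0,0],"gripper": 85},
    {"dp": [0,0,0],"angular": [0.11,0,0],"gripper": 85},
    {"dp": [0,0,0],"angular": [0.11,0,0],"gripper": 85},
    {"dp": [0,0,0],"angular": [0.11,0,0],"gripper": 85},
    {"dp": [0,0,0],"angular": [0.11,0,0],"gripper": 85},
    {"dp": [0,0,0],"angular": [0.11,0,0],"gripper": 85},
    {"dp": [0,0,0],"angular": [0.11,0,0],"gripper": 85}
  ]
}}

```text
clock: 5.2
position: [0.4662, 0.2325, 0.071]
ee_rot: [0.574, -0.417, 0.569, 0.416]
contact_force: [-0.1, 0.1, 0.1]
width: 0.0852
```

Call:
{"api": "arm_command", "payload": {
  "series": [
    {"dp": [0,0,0],"angular": [0.11,0,0],"gripper": 85},
    {"dp": [0,0,0],"angular": [0.11,0,0],"gripper": 85},
    {"dp": [0,0,0],"angular": [0.09,0,0],"gripper": 85},
    {"dp": [0,0,0],"angular": [0,0,0],"gripper": 85},
    {"dp": [0,0,0],"angular": [0,0,0],"gripper": 85},
    {"dp": [0,0,0],"angular": [0,0,0],"gripper": 85},
    {"dp": [0,0,0],"angular": [0,0,0],"gripper": 85},
    {"dp": [0,0,0],"angular": [0,0,0],"gripper": 85}
  ]
}}

```text
clock: 6.2
position: [0.4677, 0.2331, 0.074]
ee_rot: [0.661, -0.263, 0.652, 0.263]
contact_force: [1.0, -0.8, -0.5]
width: 0.0848
```

```bash
python3 -c "
from h import *
plan(.4642,.2316,.062,43.5)"
```

```text
clk 6.20 pos [0.4677 0.2331 0.074 ] yaw 43.65 down [ 0.012  0.004 -1.   ] F [ 0.97 -0.83 -0.5 ] M [-0.048  0.031 -0.025] w 0.0848 q6 -0.43
dp [ 0.1    0.011 -0.031] ang [0.0016 0.0076 0.0034]
```

Call:
{"api": "arm_command", "payload": {
  "series": [
    {"dp": [0.03,0.011,-0.031],"angular": [0.002,0.008,0.003],"gripper": 85},
    {"dp": [0.04,0,0],"angular": [0,0,0],"gripper": 85},
    {"dp": [0.03,0,0],"angular": [0,0,0],"gripper": 60},
    {"dp": [0,0,0],"angular": [0,0,0],"gripper": 40},
    {"dp": [0,0,0],"angular": [0,0,0],"gripper": 20},
    {"dp": [0,0,0],"angular": [0,0,0],"gripper": 20},
    {"dp": [0,0,0],"angular": [0,0,0],"gripper": 20},
    {"dp": [0,0,0],"angular": [0,0,0],"gripper": 20}
  ],
  "grip_force": 50
}}

```text
clock: 7.2
position: [0.4638, 0.2313, 0.0607]
ee_rot: [0.656, -0.262, 0.657, 0.262]
contact_force: [0.4, -1.2, -1.2]
width: 0.0275
```

```bash
python3 -c "
from h import *
plan(.4642,.2316,.062,43.5)"
```

```text
clk 7.20 pos [0.4638 0.2313 0.0607] yaw 43.47 down [-0.001 -0.001 -1.   ] F [ 0.37 -1.15 -1.19] M [0.073 0.005 0.008] w 0.0275 q6 -0.43
dp [-0.01  -0.001  0.004] ang [-0.0004 -0.0012  0.0001]
```

Call:
{"api": "arm_command", "payload": {
  "series": [
    {"dp": [-0.1,0,0],"angular": [0,0,0],"gripper": 20},
    {"dp": [-0.4,0,0],"angular": [0,0,0],"gripper": 20},
    {"dp": [-0.4,0,0],"angular": [0,0,0],"gripper": 20},
    {"dp": [-0.3,0,0],"angular": [0,0,0],"gripper": 20},
    {"dp": [0,-0.3,-0.22],"angular": [0,0,0],"gripper": 20},
    {"dp": [0,-0.3,-0.22],"angular": [0,0,0],"gripper": 20},
    {"dp": [0,-0.3,-0.22],"angular": [0,0,0],"gripper": 20},
    {"dp": [0,-0.3,-0.22],"angular": [0,0,0],"gripper": 20}
  ]
}}

```text
clock: 8.2
position: [0.4842, 0.0522, 0.212]
ee_rot: [0.654, -0.264, 0.658, 0.264]
contact_force: [1.8, 0.8, -4.9]
width: 0.0272
```

```bash
python3 -c "
from h import *
plan(.5200,-.217,.16,84.7)"
```

```text
clk 8.20 pos [0.4842 0.0522 0.212 ] yaw 43.88 down [-0.004 -0.002 -1.   ] F [ 1.79  0.8  -4.93] M [ 0.008 -0.001  0.001] w 0.0272 q6 -0.80
dp [ 0.438 -1.824 -1.338] ang [-0.4535 -0.0026 -0.0017]
```

Call:
{"api": "arm_command", "payload": {
  "series": [
    {"dp": [0,-0.3,-0.22],"angular": [0,-0.002,-0.002],"gripper": 20},
    {"dp": [0,-0.3,-0.22],"angular": [0,0,0],"gripper": 20},
    {"dp": [0,-0.3,-0.22],"angular": [0,0,0],"gripper": 20},
    {"dp": [0,-0.3,-0.22],"angular": [0,0,0],"gripper": 20},
    {"dp": [0,-0.3,-0.22],"angular": [0,0,0],"gripper": 20},
    {"dp": [0,-0.2,-0.15],"angular": [0,0,0],"gripper": 20},
    {"dp": [0,0,0],"angular": [-0.11,0,0],"gripper": 20},
    {"dp": [0,0,0],"angular": [-0.11,0,0],"gripper": 20}
  ]
}}

```text
clock: 9.2
position: [0.5137, -0.21, 0.2142]
ee_rot: [0.599, -0.374, 0.601, 0.375]
contact_force: [-0.7, -0.6, -3.7]
width: 0.0272
```

Call:
{"api": "arm_command", "payload": {
  "series": [
    {"dp": [0,0,0],"angular": [-0.11,0,0],"gripper": 20},
    {"dp": [0,0,0],"angular": [-0.09,0,0],"gripper": 20},
    {"dp": [0,0,0],"angular": [0,0,0],"gripper": 20},
    {"dp": [0.1,0,0],"angular": [0,0,0],"gripper": 20},
    {"dp": [0.1,0,0],"angular": [0,0,0],"gripper": 20},
    {"dp": [0.1,0,0],"angular": [0,0,0],"gripper": 20},
    {"dp": [0,0,0],"angular": [0,0,0],"gripper": 20},
    {"dp": [0,0,0],"angular": [0,0,0],"gripper": 20}
  ]
}}

```text
clock: 10.2
position: [0.5106, -0.2088, 0.1748]
ee_rot: [0.531, -0.462, 0.535, 0.467]
contact_force: [-0.4, -0.7, -4.2]
width: 0.0273
```

```bash
python3 -c "
from h import *
plan(.5200,-.217,.14,84.7)"
```

```text
clk 10.20 pos [ 0.5106 -0.2088  0.1748] yaw 82.19 down [-0.009  0.002 -1.   ] F [-0.41 -0.67 -4.18] M [ 0.035 -0.07  -0.008] w 0.0273 q6 -1.95
dp [ 0.289 -0.089 -0.058] ang [-0.0279  0.0006 -0.0057]
```

Call:
{"api": "arm_command", "payload": {
  "series": [
    {"dp": [0.05,-0.09,-0.058],"angular": [-0.028,0.001,-0.006],"gripper": 20},
    {"dp": [0.1,0,0],"angular": [0,0,0],"gripper": 20},
    {"dp": [0.1,0,0],"angular": [0,0,0],"gripper": 20},
    {"dp": [0,0,0],"angular": [0,0,0],"gripper": 20},
    {"dp": [0,0,0],"angular": [0,0,0],"gripper": 20},
    {"dp": [0,0,0],"angular": [0,0,0],"gripper": 20},
    {"dp": [0,0,0],"angular": [0,0,0],"gripper": 20},
    {"dp": [0,0,0],"angular": [0,0,0],"gripper": 20}
  ]
}}

```text
clock: 11.2
position: [0.5204, -0.2167, 0.1446]
ee_rot: [0.523, -0.477, 0.523, 0.476]
contact_force: [-0.1, 0.4, -3.5]
width: 0.0274
```

```bash
python3 -c "
from h import *
plan(.5200,-.217,.129,84.7)
a=grab('top');b=grab('scene')
t=[cv2.resize(d['image'][v-30:v+30,u-32:u+32],None,fx=6,fy=6,interpolation=cv2.INTER_CUBIC) for d,u,v in((a,366,195),(b,258,155))]
cv2.imwrite('pics/pre.png',np.hstack(t))"
```

```text
clk 11.20 pos [ 0.5204 -0.2167  0.1446] yaw 84.67 down [ 0.002 -0.001 -1.   ] F [-0.11  0.36 -3.52] M [ 0.008 -0.02   0.036] w 0.0274 q6 -2.00
dp [ 0.13   0.004 -0.003] ang [-0.0003 -0.0006  0.0012]
```

View pics/pre.png

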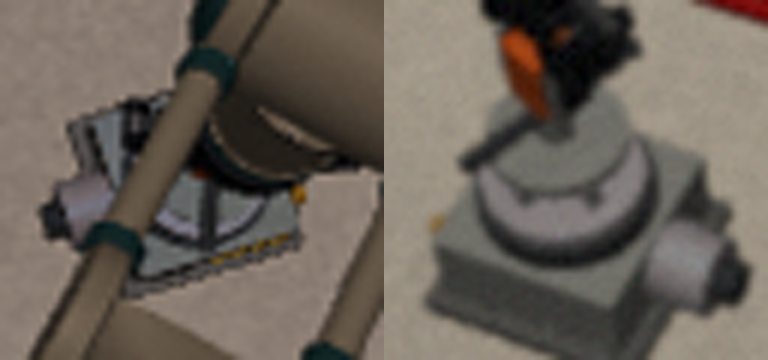

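The spanner is held level over the ring, with the bar along the hole direction. In the scene crop, the disc is about centred over the ring at (560,150). I'll lower it gently.

Call:
{"api": "arm_command", "payload": {
  "series": [
    {"dp": [0.06,0.004,-0.003],"angular": [0,-0.001,0.001],"gripper": 20},
    {"dp": [0.04,0,0],"angular": [0,0,0],"gripper": 20},
    {"dp": [0.02,0,0],"angular": [0,0,0],"gripper": 20},
    {"dp": [0.02,0,0],"angular": [0,0,0],"gripper": 20},
    {"dp": [0.02,0,0],"angular": [0,0,0],"gripper": 20},
    {"dp": [0.02,0,0],"angular": [0,0,0],"gripper": 20},
    {"dp": [0,0,0],"angular": [0,0,0],"gripper": 20},
    {"dp": [0,0,0],"angular": [0,0,0],"gripper": 20}
  ]
}}

```text
clock: 12.3
position: [0.5198, -0.217, 0.1211]
ee_rot: [0.523, -0.476, 0.523, 0.477]
contact_force: [-0.9, -0.2, -3.7]
width: 0.0273
```

```bash
python3 -c "
from h import *
plan(.5200,-.217,.1207,84.7)"
```

```text
clk 12.30 pos [ 0.5198 -0.217   0.1211] yaw 84.67 down [-0.     0.001 -1.   ] F [-0.9  -0.16 -3.7 ] M [-0.023  0.02  -0.015] w 0.0273 q6 -2.00
dp [ 0.004 -0.002  0.   ] ang [-0.0003  0.0006 -0.0003]
```

Call:
{"api": "arm_command", "payload": {
  "series": [
    {"dp": [0.01,0,0],"angular": [0,0,0],"gripper": 20},
    {"dp": [0.01,0,0],"angular": [0,0,0],"gripper": 20},
    {"dp": [0,0,0],"angular": [0.04,0,0],"gripper": 20},
    {"dp": [0,0,0],"angular": [0.06,0,0],"gripper": 20},
    {"dp": [0,0,0],"angular": [0.08,0,0],"gripper": 20},
    {"dp": [0,0,0],"angular": [0.08,0,0],"gripper": 20},
    {"dp": [0,0,0],"angular": [0,0,0],"gripper": 20},
    {"dp": [0,0,0],"angular": [0,0,0],"gripper": 20}
  ],
  "grip_force": 80
}}

```text
clock: 13.3
position: [0.5202, -0.2176, 0.1209]
ee_rot: [0.61, -0.359, 0.609, 0.357]
contact_force: [0.2, 0.6, -1.6]
width: 0.0274
```

```bash
python3 -c "
from h import *
plan(.5200,-.217,.1205,0)"
```

```text
clk 13.30 pos [ 0.5202 -0.2176  0.1209] yaw 60.89 down [ 0.002 -0.002 -1.   ] F [ 0.21  0.57 -1.59] M [0.105 0.085 0.001] w 0.0274 q6 -1.58
dp [0.003 0.004 0.003] ang [6.766e-01 5.000e-04 1.700e-03]
```

Call:
{"api": "arm_command", "payload": {
  "series": [
    {"dp": [0,0,0],"angular": [0.08,0,0.001],"gripper": 20},
    {"dp": [0,0,0],"angular": [0.09,0,0],"gripper": 20},
    {"dp": [0,0,0],"angular": [0.09,0,0],"gripper": 20},
    {"dp": [0,0,0],"angular": [0.09,0,0],"gripper": 20},
    {"dp": [0,0,0],"angular": [0.09,0,0],"gripper": 20},
    {"dp": [0,0,0],"angular": [0.09,0,0],"gripper": 20},
    {"dp": [0,0,0],"angular": [0.09,0,0],"gripper": 20},
    {"dp": [0,0,0],"angular": [0,0,0],"gripper": 20}
  ]
}}

```text
clock: 14.3
position: [0.5203, -0.2173, 0.1209]
ee_rot: [0.707, -0.027, 0.706, 0.026]
contact_force: [-0.4, 0.2, -2.0]
width: 0.0274
```

```bash
python3 -c "
from h import *
plan(.5200,-.217,.1205,0)
d=grab('scene');cv2.imwrite('pics/mid.png',cv2.resize(d['image'][115:195,205:315],None,fx=6,fy=6,interpolation=cv2.INTER_CUBIC))"
```

```text
clk 14.30 pos [ 0.5203 -0.2173  0.1209] yaw 4.33 down [ 0.001 -0.001 -1.   ] F [-0.36  0.22 -1.99] M [0.098 0.204 0.003] w 0.0274 q6 -0.59
dp [ 0.003  0.003 -0.002] ang [0.0481 0.0003 0.0009]
```

View pics/mid.png

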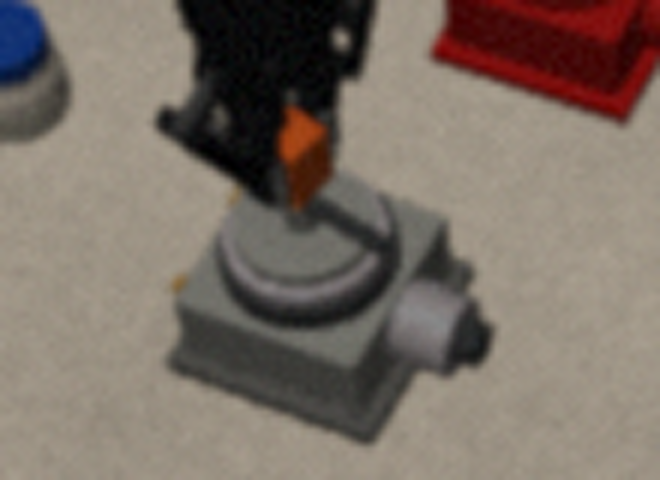

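The disc sits flat on the ring, with the bar turned about 80° from its start (disc near (310,230)). I'll let go, pause, and grip again.

Call:
{"api": "arm_command", "payload": {
  "series": [
    {"dp": [0,0,0],"angular": [0,0,0],"gripper": 75},
    {"dp": [0,0,0],"angular": [0,0,0],"gripper": 75},
    {"dp": [0,0,0],"angular": [0,0,0],"gripper": 75},
    {"dp": [0,0,0],"angular": [0,0,0],"gripper": 75},
    {"dp": [0,0,0],"angular": [0,0,0],"gripper": 75},
    {"dp": [0,0,0],"angular": [0,0,0],"gripper": 75},
    {"dp": [0,0,0],"angular": [0,0,0],"gripper": 75},
    {"dp": [0,0,0],"angular": [0,0,0],"gripper": 75}
  ]
}}

```text
clock: 15.35
position: [0.5218, -0.2184, 0.1222]
ee_rot: [0.708, -0.03, 0.705, 0.027]
contact_force: [0.2, -0.2, 0.2]
width: 0.0753
```

```bash
python3 -c "
from h import *
plan(.5203,-.2173,.1205,4.3)"
```

```text
clk 15.35 pos [ 0.5218 -0.2184  0.1222] yaw 4.58 down [ 0.004 -0.004 -1.   ] F [ 0.22 -0.24  0.15] M [-0.01   0.039 -0.021] w 0.0753 q6 -0.60
dp [ 0.014  0.01  -0.012] ang [0.0031 0.0026 0.0024]
```

Call:
{"api": "arm_command", "payload": {
  "series": [
    {"dp": [0.01,0.01,-0.012],"angular": [0.003,0.003,0.002],"gripper": 75},
    {"dp": [0,0,0],"angular": [0,0,0],"gripper": 60},
    {"dp": [0,0,0],"angular": [0,0,0],"gripper": 40},
    {"dp": [0,0,0],"angular": [0,0,0],"gripper": 20},
    {"dp": [0,0,0],"angular": [0,0,0],"gripper": 20},
    {"dp": [0,0,0],"angular": [0,0,0],"gripper": 20},
    {"dp": [0,0,0],"angular": [0,0,0],"gripper": 20},
    {"dp": [0,0,0],"angular": [0,0,0],"gripper": 20}
  ]
}}

```text
clock: 16.35
position: [0.5204, -0.2172, 0.121]
ee_rot: [0.706, -0.027, 0.707, 0.026]
contact_force: [-0.1, -0.7, 0.1]
width: 0.027
```

```bash
python3 -c "
from h import *
plan(.5203,-.2173,.1205,4.3)"
```

```text
clk 16.35 pos [ 0.5204 -0.2172  0.121 ] yaw 4.29 down [-0.    -0.001 -1.   ] F [-0.14 -0.67  0.13] M [ 0.023  0.019 -0.008] w 0.0270 q6 -0.59
dp [ 0.004 -0.    -0.001] ang [-0.0001 -0.0003  0.0003]
```

Call:
{"api": "arm_command", "payload": {
  "series": [
    {"dp": [0,0,0],"angular": [0.06,0,0],"gripper": 20},
    {"dp": [0,0,0],"angular": [0.09,0,0],"gripper": 20},
    {"dp": [0,0,0],"angular": [0.09,0,0],"gripper": 20},
    {"dp": [0,0,0],"angular": [0.09,0,0],"gripper": 20},
    {"dp": [0,0,0],"angular": [0.09,0,0],"gripper": 20},
    {"dp": [0,0,0],"angular": [0.09,0,0],"gripper": 20},
    {"dp": [0,0,0],"angular": [0.09,0,0],"gripper": 20},
    {"dp": [0,0,0],"angular": [0.09,0,0],"gripper": 20}
  ]
}}

```text
clock: 17.35
position: [0.5207, -0.2173, 0.1211]
ee_rot: [0.614, 0.35, 0.614, -0.351]
contact_force: [0.1, -0.3, 0.3]
width: 0.0269
```

```bash
python3 -c "
from h import *
plan(.5203,-.2173,.1205,-90)"
```

```text
clk 17.35 pos [ 0.5207 -0.2173  0.1211] yaw -59.41 down [-0.    -0.002 -1.   ] F [ 0.1  -0.26  0.31] M [0.096 0.019 0.335] w 0.0269 q6 0.52
dp [ 0.005 -0.003 -0.002] ang [0.3399 0.0011 0.0006]
```

Call:
{"api": "arm_command", "payload": {
  "series": [
    {"dp": [0,0,0],"angular": [0.08,0,0],"gripper": 20},
    {"dp": [0,0,0],"angular": [0.08,0,0],"gripper": 20},
    {"dp": [0,0,0],"angular": [0.05,0,0],"gripper": 20},
    {"dp": [0,0,0],"angular": [0.05,0,0],"gripper": 20},
    {"dp": [0,0,0],"angular": [0.03,0,0],"gripper": 20},
    {"dp": [0,0,0],"angular": [0.03,0,0],"gripper": 20},
    {"dp": [0,0,0],"angular": [0.02,0,0],"gripper": 20},
    {"dp": [0,0,0],"angular": [0.02,0,0],"gripper": 20}
  ]
}}

```text
clock: 18.35
position: [0.5207, -0.2175, 0.1211]
ee_rot: [-0.491, -0.509, -0.489, 0.511]
contact_force: [0.2, 1.5, 0.3]
width: 0.0273
```

```bash
python3 -c "
from h import *
plan(.5203,-.2173,.1205,-90)"
```

```text
clk 18.35 pos [ 0.5207 -0.2175  0.1211] yaw -92.30 down [-0.001 -0.004 -1.   ] F [0.25 1.48 0.27] M [ 0.374 -0.181  2.196] w 0.0273 q6 1.10
dp [ 0.005 -0.004 -0.001] ang [-0.0256  0.0023  0.0006]
```

Call:
{"api": "arm_command", "payload": {
  "series": [
    {"dp": [0,0,0],"angular": [0.02,0,0],"gripper": 20},
    {"dp": [0,0,0],"angular": [0.02,0,0],"gripper": 20},
    {"dp": [0,0,0],"angular": [0.02,0,0],"gripper": 20},
    {"dp": [0,0,0],"angular": [0.02,0,0],"gripper": 20},
    {"dp": [0,0,0],"angular": [0.02,0,0],"gripper": 20},
    {"dp": [0,0,0],"angular": [0.02,0,0],"gripper": 20},
    {"dp": [0,0,0],"angular": [0.02,0,0],"gripper": 20},
    {"dp": [0,0,0],"angular": [0.02,0,0],"gripper": 20}
  ]
}}

```text
clock: 19.35
position: [0.518, -0.2171, 0.1222]
ee_rot: [-0.423, -0.562, -0.422, 0.571]
contact_force: [3.8, 2.4, 0.7]
width: 0.0279
```

```bash
python3 -c "
from h import *
plan(.5203,-.2173,.1205,-90)"
```

```text
clk 19.35 pos [ 0.518  -0.2171  0.1222] yaw -106.54 down [-0.009 -0.008 -1.   ] F [3.79 2.35 0.72] M [ 0.452 -0.133  4.669] w 0.0279 q6 1.35
dp [ 0.014  0.019 -0.004] ang [-0.1837  0.0061  0.0049]
```

The ring is at its stop: the torque rose to 4.7 N m and the pads slipped around the head. I'll open, turn back to about -90°, and grip again squarely.

Call:
{"api": "arm_command", "payload": {
  "series": [
    {"dp": [0,0,0],"angular": [0,0,0],"gripper": 85},
    {"dp": [0,0,0],"angular": [0,0,0],"gripper": 85},
    {"dp": [0,0,0],"angular": [0,0,0],"gripper": 85},
    {"dp": [0,0,0],"angular": [0,0,0],"gripper": 85},
    {"dp": [0,0,0],"angular": [-0.09,0.003,0.002],"gripper": 85},
    {"dp": [0,0,0],"angular": [-0.09,0.003,0.003],"gripper": 85},
    {"dp": [0,0,0],"angular": [0,0,0],"gripper": 85},
    {"dp": [0,0,0],"angular": [0,0,0],"gripper": 85}
  ]
}}

```text
clock: 20.35
position: [0.519, -0.2175, 0.122]
ee_rot: [0.489, 0.514, 0.489, -0.507]
contact_force: [-0.3, 0.3, -0.0]
width: 0.0844
```

```bash
python3 -c "
from h import *
plan(.5205,-.2174,.1205,-90)
d=grab('scene');cv2.imwrite('pics/end.png',cv2.resize(d['image'][115:195,205:315],None,fx=6,fy=6,interpolation=cv2.INTER_CUBIC))"
```

```text
clk 20.35 pos [ 0.519  -0.2175  0.122 ] yaw -92.50 down [ 0.006  0.007 -1.   ] F [-0.31  0.31 -0.02] M [ 0.002 -0.054  0.034] w 0.0844 q6 1.08
dp [ 0.013  0.012 -0.001] ang [-0.0278 -0.0047 -0.004 ]
```

View pics/end.png

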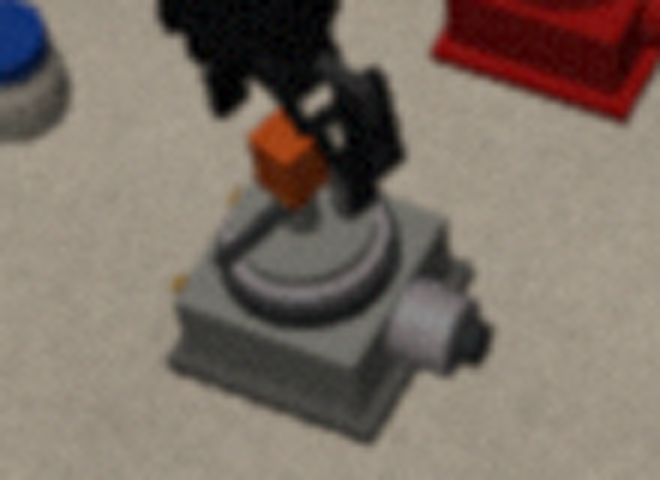

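The spanner is standing seated in the ring, upright and released, with the bar back along ±x (bar near (255,225)). I'll grip it again, squarely.

Call:
{"api": "arm_command", "payload": {
  "series": [
    {"dp": [0.01,0.012,-0.001],"angular": [-0.02,-0.005,-0.004],"gripper": 85},
    {"dp": [0,0,0],"angular": [0,0,0],"gripper": 60},
    {"dp": [0,0,0],"angular": [0,0,0],"gripper": 40},
    {"dp": [0,0,0],"angular": [0,0,0],"gripper": 20},
    {"dp": [0,0,0],"angular": [0,0,0],"gripper": 20},
    {"dp": [0,0,0],"angular": [0,0,0],"gripper": 20},
    {"dp": [0,0,0],"angular": [0,0,0],"gripper": 20},
    {"dp": [0,0,0],"angular": [0,0,0],"gripper": 20}
  ],
  "grip_force": 40
}}

```text
clock: 21.4
position: [0.5208, -0.2175, 0.1209]
ee_rot: [-0.498, -0.502, -0.497, 0.503]
contact_force: [0.4, 0.1, 0.9]
width: 0.0277
```

```bash
python3 -c "
from h import *
plan(.5205,-.2174,.1205,-90)"
```

```text
clk 21.40 pos [ 0.5208 -0.2175  0.1209] yaw -90.60 down [-0.    -0.002 -1.   ] F [0.4  0.08 0.86] M [ 0.021 -0.031  0.239] w 0.0277 q6 1.06
dp [ 0.003 -0.003 -0.001] ang [-0.0067  0.001   0.0002]
```

Call:
{"api": "arm_command", "payload": {
  "series": [
    {"dp": [0,0,0],"angular": [-0.012,0,0],"gripper": 20},
    {"dp": [0,0,0],"angular": [-0.005,0,0],"gripper": 20},
    {"dp": [-0.02,0,0],"angular": [0,0,0],"gripper": 20},
    {"dp": [-0.04,0,0],"angular": [0,0,0],"gripper": 20},
    {"dp": [-0.04,0,0],"angular": [0,0,0],"gripper": 20},
    {"dp": [-0.06,0,0],"angular": [0,0,0],"gripper": 20},
    {"dp": [-0.1,0,0],"angular": [0,0,0],"gripper": 20},
    {"dp": [0,0,0],"angular": [0,0,0],"gripper": 20}
  ],
  "grip_force": 60
}}

```text
clock: 22.4
position: [0.5198, -0.2166, 0.1527]
ee_rot: [0.503, 0.495, 0.505, -0.496]
contact_force: [-0.0, -0.2, -2.9]
width: 0.0274
```

```bash
python3 -c "
from h import *
plan(.4638,.2313,.2,-60)"
```

```text
clk 22.40 pos [ 0.5198 -0.2166  0.1527] yaw -89.06 down [-0.003  0.001 -1.   ] F [-0.02 -0.17 -2.87] M [0.041 0.021 0.053] w 0.0274 q6 1.04
dp [-0.39  -0.406 -3.74 ] ang [-0.3228 -0.0011  0.0019]
```

Call:
{"api": "arm_command", "payload": {
  "series": [
    {"dp": [-0.3,0,0],"angular": [0,-0.001,0.002],"gripper": 20},
    {"dp": [-0.2,0,0],"angular": [0,0,0],"gripper": 20},
    {"dp": [0,-0.037,-0.34],"angular": [0,0,0],"gripper": 20},
    {"dp": [0,-0.037,-0.34],"angular": [0,0,0],"gripper": 20},
    {"dp": [0,-0.037,-0.34],"angular": [0,0,0],"gripper": 20},
    {"dp": [0,-0.037,-0.34],"angular": [0,0,0],"gripper": 20},
    {"dp": [0,-0.037,-0.34],"angular": [0,0,0],"gripper": 20},
    {"dp": [0,-0.037,-0.34],"angular": [0,0,0],"gripper": 20}
  ]
}}

```text
clock: 23.4
position: [0.489, 0.0321, 0.2148]
ee_rot: [0.503, 0.498, 0.502, -0.497]
contact_force: [0.6, -0.3, -4.0]
width: 0.0276
```

```bash
python3 -c "
from h import *
plan(.4638,.2313,.2,-89)"
```

```text
clk 23.40 pos [0.489  0.0321 0.2148] yaw -89.43 down [ 0.002 -0.001 -1.   ] F [ 0.58 -0.32 -4.03] M [-0.005 -0.042 -0.016] w 0.0276 q6 1.48
dp [ 0.121 -0.194 -1.662] ang [-0.0048  0.0004 -0.0014]
```

Call:
{"api": "arm_command", "payload": {
  "series": [
    {"dp": [0,-0.039,-0.34],"angular": [-0.005,0,-0.001],"gripper": 20},
    {"dp": [0,-0.039,-0.34],"angular": [0,0,0],"gripper": 20},
    {"dp": [0,-0.039,-0.34],"angular": [0,0,0],"gripper": 20},
    {"dp": [0,-0.039,-0.3],"angular": [0,0,0],"gripper": 20},
    {"dp": [0,-0.03,-0.2],"angular": [0,0,0],"gripper": 20},
    {"dp": [0,0,-0.05],"angular": [0,0,0],"gripper": 20},
    {"dp": [0,0,0],"angular": [0,0,0],"gripper": 20},
    {"dp": [0,0,0],"angular": [0,0,0],"gripper": 20}
  ]
}}

```text
clock: 24.4
position: [0.4604, 0.2274, 0.215]
ee_rot: [0.506, 0.494, 0.505, -0.495]
contact_force: [0.3, -0.6, -4.1]
width: 0.0273
```

```bash
python3 -c "
from h import *
plan(.4638,.2313,.062,-89)
d=grab('top');cv2.imwrite('pics/ring.png',cv2.resize(d['image'][160:230,330:400],None,fx=6,fy=6,interpolation=cv2.INTER_CUBIC))
hsv=cv2.cvtColor(d['image'],cv2.COLOR_BGR2HSV);s=np.zeros(hsv.shape[:2],np.uint8);s[183:204,355:380]=1
n,l,st,c=cv2.connectedComponentsWithStats(((hsv[...,2]<85)&(s>0)).astype(np.uint8))
for i in range(1,n): print(st[i,4],c[i],ray(d,*c[i],.08)[:2])"
```

```text
clk 24.40 pos [0.4604 0.2274 0.215 ] yaw -88.74 down [ 0.001 -0.001 -1.   ] F [ 0.32 -0.63 -4.11] M [-0.007 -0.043  0.008] w 0.0273 q6 1.87
dp [ 1.275  0.027 -0.033] ang [ 0.0029  0.0008 -0.0007]
47 [357.10638298 194.57446809] [ 0.51338661 -0.18036144]
35 [376.65714286 194.2       ] [ 0.51499931 -0.25135196]
1 [379. 183.] [ 0.55607115 -0.26054696]
8 [366.125 186.125] [ 0.54442541 -0.21349741]
1 [378. 185.] [ 0.5487096  -0.25678276]
9 [368.66666667 191.66666667] [ 0.52415772 -0.22246652]
7 [373.71428571 192.        ] [ 0.52300269 -0.24078824]
6 [360.33333333 193.16666667] [ 0.51856882 -0.19213102]
8 [368.125 199.125] [ 0.49693117 -0.22012773]
1 [355. 203.] [ 0.48267675 -0.17241498]
```

View pics/ring.png

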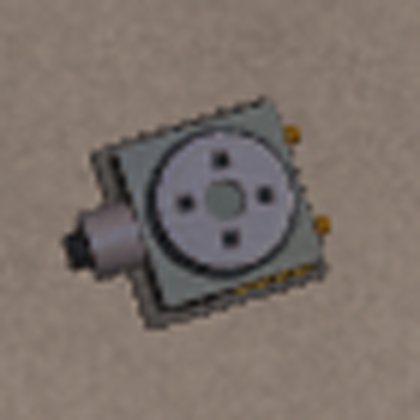

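The four ring holes have turned about 168° (2.93 rad), which fits a stop at 3.05 from a start near 0.12. Now I'll set the spanner down on its stand.

Call:
{"api": "arm_command", "payload": {
  "series": [
    {"dp": [0.1,0.027,-0.033],"angular": [0.003,0.001,-0.001],"gripper": 20},
    {"dp": [0.3,0,0],"angular": [0,0,0],"gripper": 20},
    {"dp": [0.3,0,0],"angular": [0,0,0],"gripper": 20},
    {"dp": [0.2,0,0],"angular": [0,0,0],"gripper": 20},
    {"dp": [0.1,0,0],"angular": [0,0,0],"gripper": 20},
    {"dp": [0,0,0],"angular": [0,0,0],"gripper": 20},
    {"dp": [0,0,0],"angular": [0,0,0],"gripper": 20},
    {"dp": [0,0,0],"angular": [0,0,0],"gripper": 20}
  ]
}}

```text
clock: 25.45
position: [0.4678, 0.2295, 0.0911]
ee_rot: [0.503, 0.499, 0.502, -0.496]
contact_force: [0.1, 0.4, -3.3]
width: 0.0279
```

```bash
python3 -c "
from h import *
plan(.4638,.2315,.0608,-89)"
```

```text
clk 25.45 pos [0.4678 0.2295 0.0911] yaw -89.42 down [ 0.004  0.002 -1.   ] F [ 0.12  0.41 -3.3 ] M [-0.022  0.016  0.032] w 0.0279 q6 1.88
dp [ 0.252 -0.034 -0.016] ang [-0.0046 -0.001  -0.0027]
```

Call:
{"api": "arm_command", "payload": {
  "series": [
    {"dp": [0.03,-0.034,-0.016],"angular": [0,-0.001,-0.003],"gripper": 20},
    {"dp": [0.05,0,0],"angular": [0,0,0],"gripper": 20},
    {"dp": [0.05,0,0],"angular": [0,0,0],"gripper": 20},
    {"dp": [0.04,0,0],"angular": [0,0,0],"gripper": 20},
    {"dp": [0.03,0,0],"angular": [0,0,0],"gripper": 20},
    {"dp": [0.02,0,0],"angular": [0,0,0],"gripper": 20},
    {"dp": [0,0,0],"angular": [0,0,0],"gripper": 20},
    {"dp": [0,0,0],"angular": [0,0,0],"gripper": 20}
  ]
}}

```text
clock: 26.45
position: [0.4643, 0.232, 0.064]
ee_rot: [0.503, 0.498, 0.502, -0.497]
contact_force: [-0.2, 0.3, -3.4]
width: 0.0275
```

```bash
python3 -c "
from h import *
plan(.4638,.2315,.0608,-89)"
```

```text
clk 26.45 pos [0.4643 0.232  0.064 ] yaw -89.41 down [ 0.002  0.001 -1.   ] F [-0.16  0.32 -3.44] M [0.056 0.039 0.042] w 0.0275 q6 1.89
dp [ 0.026 -0.004  0.004] ang [-0.0046 -0.0005 -0.0011]
```

Call:
{"api": "arm_command", "payload": {
  "series": [
    {"dp": [0.01,-0.004,0.004],"angular": [0,-0.001,-0.001],"gripper": 20},
    {"dp": [0.015,0,0],"angular": [0,0,0],"gripper": 20},
    {"dp": [0.01,0,0],"angular": [0,0,0],"gripper": 20},
    {"dp": [0,0,0],"angular": [0,0,0],"gripper": 20},
    {"dp": [0,0,0],"angular": [0,0,0],"gripper": 20},
    {"dp": [0,0,0],"angular": [0,0,0],"gripper": 20},
    {"dp": [0,0,0],"angular": [0,0,0],"gripper": 20},
    {"dp": [0,0,0],"angular": [0,0,0],"gripper": 20}
  ]
}}

```text
clock: 27.45
position: [0.4645, 0.2316, 0.0609]
ee_rot: [0.503, 0.498, 0.502, -0.497]
contact_force: [-0.0, -0.2, -2.8]
width: 0.0275
```

```bash
python3 -c "
from h import *
plan(.4638,.2315,.0608,-89)"
```

```text
clk 27.45 pos [0.4645 0.2316 0.0609] yaw -89.40 down [ 0.002 -0.    -1.   ] F [-0.04 -0.25 -2.79] M [-0.035  0.095  0.019] w 0.0275 q6 1.89
dp [ 0.001 -0.006  0.001] ang [-0.0045  0.0003 -0.0012]
```

On the rim, or within a fraction of a millimetre of it. I'll release and rise straight up.

Call:
{"api": "arm_command", "payload": {
  "series": [
    {"dp": [0.003,0,0],"angular": [0,0,0],"gripper": 20},
    {"dp": [0,0,0],"angular": [0,0,0],"gripper": 85},
    {"dp": [0,0,0],"angular": [0,0,0],"gripper": 85},
    {"dp": [0,0,0],"angular": [0,0,0],"gripper": 85},
    {"dp": [0,0,0],"angular": [0,0,0],"gripper": 85},
    {"dp": [0,0,0],"angular": [0,0,0],"gripper": 85},
    {"dp": [-0.05,0,0],"angular": [0,0,0],"gripper": 85},
    {"dp": [-0.15,0,0],"angular": [0,0,0],"gripper": 85}
  ]
}}

```text
clock: 28.45
position: [0.4646, 0.2317, 0.0853]
ee_rot: [0.503, 0.498, 0.502, -0.497]
contact_force: [1.0, -0.1, -0.4]
width: 0.0853
```

Call:
{"api": "arm_command", "payload": {
  "series": [
    {"dp": [-0.3,0,0],"angular": [0,0,0],"gripper": 85},
    {"dp": [-0.4,0,0],"angular": [0,0,0],"gripper": 85},
    {"dp": [-0.3,0,0],"angular": [0,0,0],"gripper": 85},
    {"dp": [0,0.35,0],"angular": [0,0,0],"gripper": 85},
    {"dp": [0,0.35,0],"angular": [0,0,0],"gripper": 85},
    {"dp": [0,0,0],"angular": [0,0,0],"gripper": 85},
    {"dp": [0,0,0],"angular": [0,0,0],"gripper": 85},
    {"dp": [0,0,0],"angular": [0,0,0],"gripper": 85}
  ]
}}

```text
clock: 29.45
position: [0.549, 0.233, 0.2143]
ee_rot: [0.504, 0.499, 0.502, -0.495]
contact_force: [0.6, -0.4, -0.3]
width: 0.0847
```

```bash
python3 -c "
from h import *
s=get_state();print(s['position'],s['contact_force'],s['clock'])
d=grab('scene');im=d['image'];P=pts(d);hsv=cv2.cvtColor(im,cv2.COLOR_BGR2HSV)
m=(hsv[...,0]<16)&(hsv[...,1]>150)&(hsv[...,2]>90);m[:200]=0;m[270:]=0;m[:,:350]=0;m[:,430:]=0
v,u=np.nonzero(m);print(m.sum(),P[m].mean(0),P[m].max(0))
cv2.imwrite('pics/fin.png',im)"
```

```text
[0.5490187  0.23298327 0.21427514] [ 0.58054062 -0.40154309 -0.30450282] 29.45
33 [0.47300084 0.22599988 0.09470494] [0.47886413 0.23528378 0.10043454]
```

View pics/fin.png

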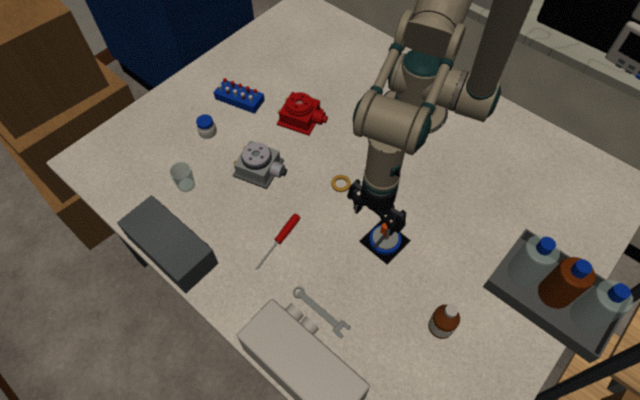

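The spanner stands upright and released on its stand (disc near (386,240)). The bystanders are at the same pixel positions as before, and the arm is clear.

```bash
python3 -c "
from rig import *
print(sign_off())"
```

```text
the job is handed in; nothing more can be done
None
```

The ring is tightened to its stop, the spanner is back on its stand, and the job was handed in at about 29.5 s of the 69 s allowed. The hand-in gives no verdict.

**What I did:** I centred my grip on the spanner head from both pairs of flats, then lowered the prongs straight into the holes. I turned the ring clockwise about 80° and let go with the spanner standing in the holes; the force on the tool was near zero. I then took a fresh grip and turned to the stop. The ring gave no direct reading, so these checks are indirect.

**Last checks:**
- **Prongs in:** the tool height was within about 0.5 mm of the fully-seated value.
- **Ring home:** the torque rose to 2.2 and then 4.7 N m, against 0.25 N m of friction. In the image the holes had turned about 168° (2.93 rad), which fits a stop at 3.05 from a start near 0.12.
- **Spanner on stand:** the disc was set down within about 1 mm of the stand's centre. In the final picture it stands upright and released.
- **Everything else:** no bystander had moved visibly, and the arm was clear.

**What went wrong or stayed unclear:**
- **Slipped grip:** my extra push at the stop slipped the pads about 14° round the head. I opened, gripped again squarely and lifted off.
- **Final spanner position:** the last colour measurement of the head was partly blocked by the gripper. I relied on the tool pose at set-down and the picture instead.

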